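Unlock the blade disposal bin and throw the blade case away

ROBOT

A 6-joint arm with a two-finger parallel gripper is mounted at the origin on the work surface; the furniture and walls round the work are solid. World frame = base frame: x ahead of the robot, y to its left, z up, the work surface at z = 0. Lengths are in mm, angles in degrees, forces in N, time in s.
With the tool pointing down it reaches from about 325 to 900 mm from the base axis. Payload 6.1 kg.
Tool frame: the origin (TCP) lies between the finger pads; the fingertips stand 25 mm ahead of it and the grasp point (between the pads) lies 6 mm ahead of it (env.tip_reach is the distance from the TCP to the fingertips, in mm); y points along the fingers, x is the direction in which the jaws open and shut, and the axes are right-handed (so a half turn about y gives the same grasp; the last joint's range is limited). The gripper opens to 87 mm and grips with 3 to 60 N. Pads are 19 mm wide; open, the fingers measure 117 mm over their backs; the gripper's body (75 mm by 190 mm) begins 51 mm behind the grasp point.
Start: joints at [-72.198, 12.628, 87.462, -0, 79.91, -7.225], TCP at [264.394, -566.314, 247.538] pointing down, gripper open.
Joint ranges: [-170.65, 170.65], [-52.31, 119.04], [5.05, 147.46], [-71.25, 251.25], [11.57, 151.72], [-153.62, 153.62]. Speed limits (degrees/s): [147.25, 147.25, 172.46, 180, 180, 180].

INTERFACE

Orientations are given as a 3x3 rotation matrix whose columns are the frame's x, y, z axes.
In Python, from workcell import env, cams gives the robot as it stands.
- The arm moves only by the tool carry_out, never from a script. Its argument "steps" is a list of rows, each a list of 3 entries, a list of its own where there are three numbers: the closure, from 0 (fully open) to 1 (shut), then the shift along the world's x, y, z in cm, then the turn, a rotation vector about the world's x, y, z in rad. In form: [[hand, [x, y, z], [rx, ry, rz]], ...]. A call has 1 to 8 rows; each row is the pose to reach, as a shift and turn from the pose commanded when the call began; what a row does not reach only later rows make up. A row lasts 1/10 s, in which the tool goes at most 50 mm and 8.59 degrees, less where a joint would pass 70% of its speed; a pose out of reach is approached as far as the arm can. A call with a gripper value outside its range is refused whole. The fingers move at their own pace and stop on an object; the grip force is fixed at half the most. Time passes only in rows, so rows that repeat a pose let the fingers close. It gives the time, the measured TCP pose, the force and the opening at its end, in the units of the state.
- env.observe(): the state, without advancing time (a new reading comes with each control period).
- cams.camera(name): name is "scene" or "top" or "wrist"; returns a dict with "color" (400x640x3 uint8, red, green, blue), "camera_matrix" (3x3 intrinsics, pixels), "cam_to_world" (4x4, takes a point from camera to world coordinates). Camera axes: x right, y down, z forward; pixel columns grow to the right and rows downward; lengths in mm; the calibration is good to about 2 mm. A picture is of the moment at which its call begins. There is no depth.
- env.job_done(): hands the job in, once; it reports no verdict.
Trained networks look in a picture, given as the dict that the camera call returned (one of the last four; its "shot" number tells which), for a name from the list of things; names that differ only in an ending like _2 or _b are one class to them, and where a whole thing is asked for, a point or a joint stands for the part that bears it (a point fixed in the world has none). Each returns a list of dicts, best first, with "score" (0 to 1); they miss things now and then, are a little off and sometimes report something else, mostly with a low value. They report only what shows in the picture. A call takes as long as a camera call. They do not tell look-alikes from the thing itself.
- cams.trace(picture, label): "region" (400x640 bool, what is visible of it) and "extent" ([left, top, right, bottom] in pixels, round what is visible of it).
- cams.spot_point(picture, label): "uv" ([column, row] in pixels: a listed point, or the origin of a listed thing).
The state is a dict: "t": time; "qpos": joint angles; "qd": joint speeds; "effort": joint torques, N m; "position": TCP position; "tcp_rot": TCP orientation; "wrist_force": force on the tool from outside, world axes, zero at the start; "ft_torque": the same for the moment, N m; "width": finger opening in mm.
Only numpy, scipy, OpenCV 4.12 (cv2) and the standard library are available. Lean on these libraries where they do the work, as an engineer would, in place of code of your own. Each camera call takes 0.05 s, during which the arm holds its last target. There are 200 camera calls.

TASK

The flat case of used blades has to go into the blade disposal bin. Squeeze the two tabs on the bin's lid together, keep them squeezed while you turn the lid anticlockwise (seen from above) as far as it goes, lift the lid off and set it down gently, right way up and flat, on bare table. Then put the blade case inside the bin, and leave the roll of tape and the spring clamp where they lie.

Things in the scene. Friction and masses are not known exactly. Their poses are not given: they have to be found in the camera images.
- blade_bin: Grey round blade disposal bin, screwed to the table by a round 156 mm foot plate, 6 mm thick; place and yaw vary. Origin: centre of its underside on the table, z up. Outer diameter 124 mm, inner 115 mm, rim 100 mm and inner floor 10 mm above the table. Three lugs outside the neck hold the lid down like a bayonet. Steel catches on its x axis, both sides, reach 86 mm from the axis, 112 mm up.
- bin_mouth (a point): Centre of the bin's round mouth, at rim height (100 mm above the table); axes as the bin.
- bin_lid: Loose grey round lid on the bin, 148 mm across, 166 mm over the two steel bolts that stick out of its rim on its x axis, 64 mm high with its tabs, 0.13 to 0.21 kg. Origin: centre of its lower edge (82 mm above the table on the bin, 0 when it lies on the table), z up. Flat top face 32 mm above the origin. Locked: x axis along the bin's x axis, bolts between the catches.
- lid_grip (a point): Point on the lid's axis between its two upright black tabs, 50 mm above the lid's origin; axes as the lid. The tabs stand on the top face at +x and -x, each 32 mm wide (along y), 32 mm tall (32 to 64 mm above the lid's origin); outer faces 62 mm apart at rest, 46 mm fully squeezed along x.
- tab_a (a joint): Tab on the lid's +x side: 0 = out, grows to 0.008 m as it is squeezed in, drawing in its bolt. Spring 3 N at rest, 7 N fully in: a grip of 20 N or more squeezes both. With both in by 6.5 mm or more the lid turns anticlockwise seen from above; it is free to lift after 0.7 rad, end stop at 1.1 rad.
- tab_b (a joint): Tab on the lid's -x side, the same. Clockwise the lid does not open. Past the catches (0.3 rad) the tabs need no squeeze to turn, but the lid is well held and lifted by its squeezed tabs: straight up, 18 mm until clear of the neck, 1.5 mm play all round.
- blade_case: Loose flat blade case, a plain blue box with a yellow top, 30 x 85 x 13 mm, 45 g, lying flat. Origin: centre of its underside; long side along y. Its place is swapped with the tape's or clamp's from start to start.
- case_center (a point): Centre of the blade case, 6.5 mm above its underside: 85 mm long along y, 30 mm wide along x, z up.
- tape_center (a point): Centre of a loose roll of black tape lying flat, 62 mm across, 19 mm high. To be left alone.
- clamp_center (a point): Middle of a loose black spring clamp lying flat, 92 mm along x, 52 mm along y, 22 mm high. To be left alone.
Not all that is in view belongs to the job. Of the things shaped like the bin_lid, the grey one is meant.

How it is judged:
By the outcome, as a careful person would: the job done as asked, in the order asked, and still so for the second after the job is handed in, with the robot touching nothing.
It also fails if it takes over 59 s, if anything falls off the work surface, if the arm or the gripper's body presses on something with over 40 N, if the wrist force passes 120 N, or if a joint passes its speed limit or range.

## Working session

There is one attempt and no reset: what is moved stays moved. The work goes in short steps, Python scripts to look and compute and a tool call to move; the robot and the scene stay as the last step left them, time stands still between calls to the robot, and variables do not carry over. Pictures are saved under pics/ and viewed, about 8 in all and at most 12, crops included, and the job is handed in when it is done.

Besides the shell and the picture viewer there is one more tool, called as a command line: name --argument value ..., lists and objects as JSON in quotes. carry_out: Moves the arm, as the interface text tells. Its arguments: {"type":"object","properties":{"steps":{"type":"array","items":{"type":"array"}}},"required":["steps"]}

```bash
ls; mkdir -p pics; cat > h.py <<'E'
import numpy as np, cv2
from workcell import env, cams
def ray(p,uv):
    K=np.array(p["camera_matrix"]);T=np.array(p["cam_to_world"])
    d=T[:3,:3]@np.linalg.solve(K,[uv[0],uv[1],1.]);return T[:3,3],d/np.linalg.norm(d)
def at_z(p,uv,z):
    o,d=ray(p,uv);return o+d*(z-o[2])/d[2]
def tri(L):
    A=np.zeros((3,3));b=np.zeros(3)
    for p,uv in L:
        o,d=ray(p,uv);M=np.eye(3)-np.outer(d,d);A+=M;b+=M@o
    x=np.linalg.solve(A,b)
    return x,[round(float(np.linalg.norm(np.cross(x-ray(p,u)[0],ray(p,u)[1]))),1) for p,u in L]
def save(p,n,box=None,s=1):
    im=p["color"][...,::-1]
    if box: im=im[box[1]:box[3],box[0]:box[2]]
    cv2.imwrite(f"pics/{n}.png",cv2.resize(im,None,fx=s,fy=s,interpolation=cv2.INTER_CUBIC))
E
python3 - <<'E'
from h import *
P={n:cams.camera(n) for n in("top","scene")}
for n,p in P.items():
    save(p,n)
    for l in("blade_bin","bin_mouth","bin_lid","lid_grip","tab_a","blade_case","case_center","tape_center","clamp_center"):
        print(n,l,[(round(r["score"],2),np.round(r["uv"],1).tolist()) for r in cams.spot_point(p,l)[:4]])
E
```

```text
pics
top blade_bin []
top bin_mouth []
top bin_lid [(0.76, [455.0, 160.0]), (0.58, [332.9, 230.4])]
top lid_grip [(0.93, [333.6, 233.8]), (0.74, [462.8, 160.9])]Traceback (most recent call last):
  File "<stdin>", line 6, in <module>
ValueError: it knows: bin_lid, bin_mouth, blade_bin, blade_case, case_center, clamp_center, lid_grip, tape_center
```

```bash
python3 - <<'E'
from h import *
P={n:cams.camera(n) for n in("top","scene")}
for n,p in P.items():
    save(p,n)
    for l in("blade_bin","bin_mouth","bin_lid","lid_grip","blade_case","case_center","tape_center","clamp_center"):
        print(n,l,[(round(r["score"],2),np.round(r["uv"],1).tolist()) for r in cams.spot_point(p,l)[:4]])
a=cv2.imread("pics/top.png");b=cv2.imread("pics/scene.png")
print(P["top"]["cam_to_world"],P["scene"]["cam_to_world"])
E
```

```text
top blade_bin []
top bin_mouth []
top bin_lid [(0.85, [336.6, 230.9]), (0.7, [456.2, 161.2])]
top lid_grip [(0.83, [334.6, 233.0]), (0.81, [463.4, 160.9])]
top blade_case [(0.72, [224.6, 196.2])]
top case_center [(0.71, [225.6, 199.5])]
top tape_center [(0.81, [225.8, 244.2])]
top clamp_center [(0.95, [192.1, 213.1]), (0.53, [224.5, 197.3])]
scene blade_bin [(0.64, [336.8, 246.9])]
scene bin_mouth [(0.72, [328.7, 219.3])]
scene bin_lid [(0.62, [336.6, 226.6]), (0.42, [222.5, 263.1])]
scene lid_grip [(0.67, [332.7, 209.0])]
scene blade_case [(0.66, [225.7, 263.8])]
scene case_center [(0.69, [333.7, 224.6]), (0.67, [228.2, 262.6])]
scene tape_center [(0.64, [237.6, 283.2])]
scene clamp_center [(0.91, [194.3, 276.9])]
[[ 2.48446346e-02 -9.98454603e-01  4.97106699e-02  4.72894462e+02]
 [-9.99686660e-01 -2.46618824e-02  4.28640023e-03  5.43805281e+01]
 [-3.05381734e-03 -4.98015876e-02 -9.98754462e-01  1.24880767e+03]
 [ 0.00000000e+00  0.00000000e+00  0.00000000e+00  1.00000000e+00]] [[-4.77094139e-01 -3.34553072e-01  8.12684087e-01 -7.88675820e+02]
 [-8.78606966e-01  2.03408365e-01 -4.32058835e-01  7.47745665e+02]
 [-2.07601304e-02 -9.20162637e-01 -3.90985598e-01  7.50509655e+02]
 [ 0.00000000e+00  0.00000000e+00  0.00000000e+00  1.00000000e+00]]
```

View pics/top.png

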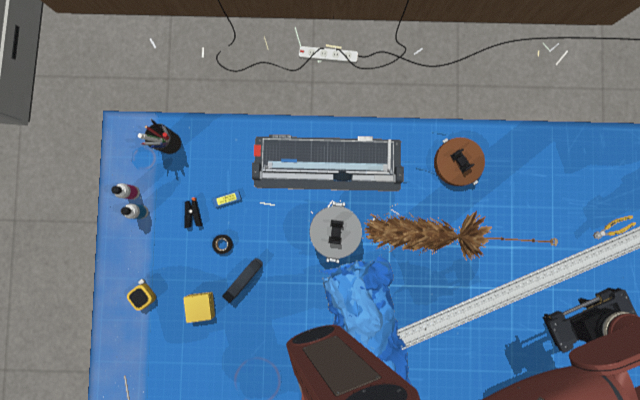

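View pics/scene.png

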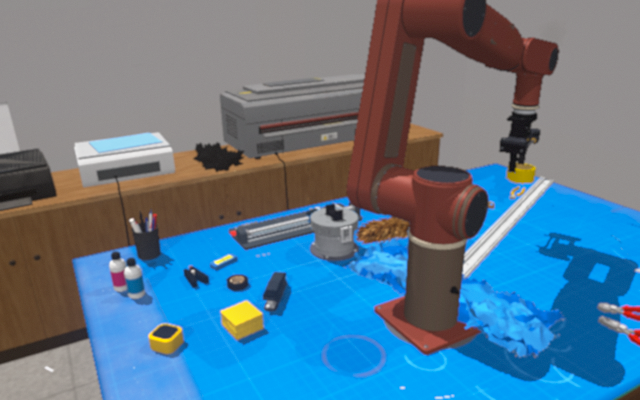

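The top view shows the grey lid on the bin at (336,232), its tabs along the image vertical and its catches at (337,204) and (333,260). The blade case is at (227,199), the clamp at (192,213), the tape at (222,244) and the brown look-alike lid at (460,162). The scene view agrees: bin at (334,230), case at (223,262).

```bash
python3 - <<'E'
from h import *
t=cams.camera("top");s=cams.camera("scene")
print(env.observe()["tcp_rot"],env.observe()["qpos"])
def near(p,l,uv):
    r=[x["uv"] for x in cams.spot_point(p,l) if np.hypot(*(np.array(x["uv"])-uv))<30]
    return r[0] if r else None
for l,a,b in(("lid_grip",(335,233),(333,212)),("case_center",(226,199),(226,263)),("tape_center",(224,244),(237,282)),("clamp_center",(192,213),(195,277))):
    u=near(t,l,a);v=near(s,l,b);print(l,u,v, tri([(t,u),(s,v)]) if u is not None and v is not None else '')
for n,uv in dict(lid=(335.5,233),tapes=(222,244),stap1=(258,262),stap2=(228,300),note=(199,308),blue=(330,270),blue2=(385,340),ring=(258,378),trim=(300,180),trimL=(255,170),corner=(104,112),wheat=(370,232),bott=(132,212),base=(310,330)).items(): print(n,np.round(at_z(t,uv,0)[:2]))
r=cams.trace(t,"blade_case")
for x in r[:1]:
    c=cv2.findContours(x["region"].astype(np.uint8),0,2)[0];c=max(c,key=cv2.contourArea)
    print(x["extent"]); bx=cv2.boxPoints(cv2.minAreaRect(c));print(np.round([at_z(t,q,13)[:2] for q in bx]))
a=t["color"][185:275,170:400,::-1]
cv2.imwrite("pics/c1.png",cv2.resize(a,None,fx=3.4,fy=3.4,interpolation=cv2.INTER_CUBIC))
E
```

```text
[[ 4.23009905e-01  2.98856812e-06  9.06125058e-01]
 [-9.06125058e-01 -2.53509707e-06  4.23009905e-01]
 [ 3.56130890e-06 -1.00000000e+00  1.63564529e-06]] [-7.21987066e+01  1.26279561e+01  8.74620901e+01  1.20492335e-04
  7.99097631e+01 -7.22348943e+00]
lid_grip [335.2, 231.1] [335.7, 210.7] (array([443.58488831,   9.98592554, 133.01663491]), [3.4, 3.4])
case_center [226.3, 200.5] [226.9, 263.2] (array([527.53164018, 347.53979853,   3.93148391]), [4.0, 4.0])
tape_center [222.1, 243.6] [235.0, 277.4] (array([397.54954376, 359.26300836,  22.94582261]), [4.7, 4.7])
clamp_center [193.4, 211.9] [193.2, 277.0] (array([492.05398596, 455.60482843,   4.87878895]), [3.0, 3.0])
lid [436.   7.]
tapes [393. 361.]
stap1 [340. 246.]
stap2 [220. 336.]
note [194. 425.]
blue [321.  21.]
blue2 [ 111. -153.]
ring [-14. 235.]
trim [600. 122.]
trimL [628. 265.]
corner [801. 752.]
wheat [ 442. -101.]
bott [486. 647.]
base [135.  79.]
[212.9, 190.0, 243.2, 206.8]
[[536. 394.]
 [566. 314.]
 [535. 303.]
 [506. 383.]]
```

View pics/c1.png

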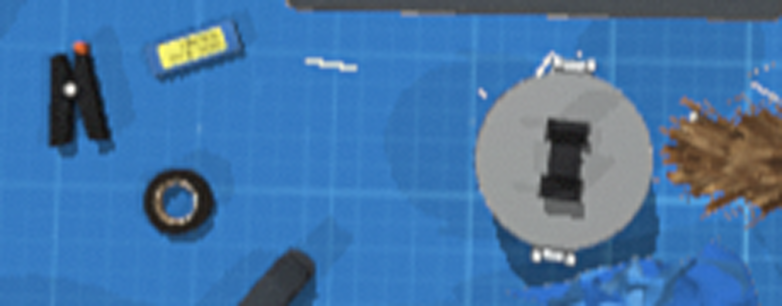

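The crop shows the tabs at (565,130) and (562,187) and the catches at (573,65) and (553,256), so the lid's x axis lies within a few degrees of world x. The case is at (195,48). I'll move over the bin for a wrist view.

carry_out --steps '[[0,[1.4,4.7,0.8],[0,0,0.135]],[0,[2.8,9.4,1.6],[0,0,0.27]],[0,[4.2,14.1,2.4],[0,0,0.405]],[0,[5.6,18.8,3.2],[0,0,0.54]],[0,[7,23.5,4],[0,0,0.675]],[0,[8.4,28.2,4.8],[0,0,0.81]],[0,[9.8,32.9,5.6],[0,0,0.945]],[0,[11.2,37.6,6],[0,0,1.08]]]'

```text
t: 2.55
position: [376.8, -188.7, 308.6]
tcp_rot: [[0.999, 0.002, 0.049], [-0.049, -0.001, 0.999], [0.002, -1.0, -0.001]]
wrist_force: [0.6, -0.5, -0.5]
width: 86.9
```

carry_out --steps '[[0,[1.4,4.7,0],[0,0,0]],[0,[2.8,9.4,0],[0,0,0]],[0,[4.2,14.1,0],[0,0,0]],[0,[5.6,17.8,0],[0,0,0]],[0,[6.4,19.5,0],[0,0,0]],[0,[6.4,19.5,0],[0,0,0]],[0,[6.4,19.5,0],[0,0,0]]]'

```text
t: 3.25
position: [440.2, 4.7, 307.5]
tcp_rot: [[0.999, -0.0, 0.053], [-0.053, -0.0, 0.999], [-0.0, -1.0, -0.001]]
wrist_force: [-0.3, 0.8, -0.1]
width: 87.1
```

```bash
python3 - <<'E'
from h import *
p=cams.camera("wrist");save(p,"w1")
o=env.observe();print(o["t"],o["position"],o["tcp_rot"][:2],o["wrist_force"],o["qpos"],o["width"]);print(p["cam_to_world"])
for l in("bin_lid","lid_grip","bin_mouth","blade_bin"):
    print(l,[(round(r["score"],2),np.round(r["uv"],1).tolist()) for r in cams.spot_point(p,l)[:3]])
E
```

```text
3.3 [440.14937041   4.13077572 307.49528905] [[ 9.98539535e-01 -2.91669214e-04  5.40251052e-02]
 [-5.40252443e-02 -4.92144475e-04  9.98539449e-01]] [ 0.0120131  -0.32093957 -0.44367815] [-9.72619717e+00 -1.56183162e+01  1.08760736e+02 -3.06614852e-02
  8.68692882e+01 -6.62759698e+00] 86.97607852728109
[[ 9.98591880e-01 -5.08434604e-02 -1.51393492e-02  4.44638987e+02]
 [-5.30487327e-02 -9.58657111e-01 -2.79575349e-01  7.89976396e+01]
 [-2.98866536e-04  2.79984797e-01 -9.60004388e-01  4.44652002e+02]
 [ 0.00000000e+00  0.00000000e+00  0.00000000e+00  1.00000000e+00]]
bin_lid [(0.69, [322.0, 165.7])]
lid_grip [(0.93, [329.7, 176.0])]
bin_mouth []
blade_bin []
```

View pics/w1.png

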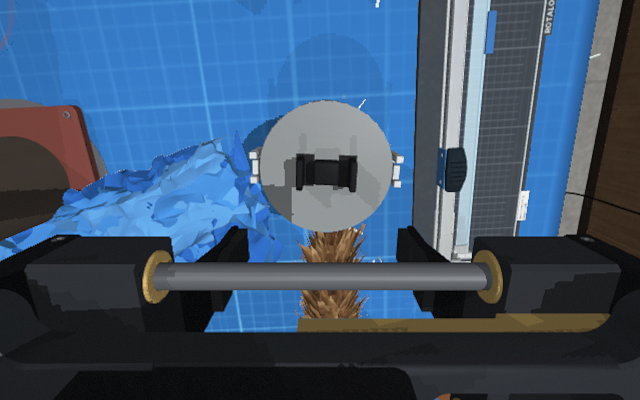

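The wrist view shows the lid disc centred near (326,166), its tabs at (300,172) and (353,172), and the catches at (254,167) and (398,171). The jaws are nearly aligned with the tabs.

```bash
python3 - <<'E'
from h import *
p=cams.camera("wrist");t=cams.camera("top")
def ang(a,b): d=b-a; return round(float(np.degrees(np.arctan2(d[1],d[0]))),2)
for q,n in((p,"wrist"),(t,"top")):
    for r in cams.trace(q,"bin_lid")[:2]:
        c=max(cv2.findContours(r["region"].astype(np.uint8),0,2)[0],key=cv2.contourArea)
        w=np.array([at_z(q,u,114)[:2] for u in c[:,0]],np.float32)
        print(n,r["extent"],cv2.minEnclosingCircle(w),cv2.fitEllipse(w))
a,b=at_z(p,(254,167),112),at_z(p,(398,171),112);print("catch",a,b,(a+b)/2,ang(a,b))
a,b=at_z(t,(332.6,260.3),112),at_z(t,(338.5,204.1),112);print("catch top",a,b,(a+b)/2,ang(a,b))
a,b=at_z(p,(300,172),146),at_z(p,(353,172),146);print("tabs",a,b,(a+b)/2,ang(a,b))
u=cams.spot_point(p,"lid_grip")[0]["uv"];v=min(cams.spot_point(t,"lid_grip"),key=lambda r:abs(r["uv"][0]-336))["uv"]
print(u,v,tri([(p,u),(t,v)]))
# dark mask of tabs
im=p["color"][140:205,280:375].max(2)
save(p,"w2",(235,90,415,240),4)
E
```

```text
wrist [250.3, 101.5, 400.4, 231.7] ((444.9150085449219, 11.360713005065918), 80.90982055664062) ((445.3853454589844, 11.54146957397461), (145.14222717285156, 149.43540954589844), 79.8841323852539)
top [310.7, 212.5, 317.0, 244.6] ((455.08984375, 69.92243194580078), 40.635799407958984) ((453.77655029296875, 74.6920394897461), (15.118921279907227, 81.03763580322266), 79.158447265625)
top [432.3, 134.0, 486.2, 186.0] ((654.14111328125, -340.34698486328125), 77.57914733886719) ((654.2470092773438, -337.94964599609375), (143.6727294921875, 145.61941528320312), 176.1687774658203)
catch [365.04246119  17.85439486 112.        ] [525.91651407   4.22608692 112.        ] [445.47948763  11.04024089 112.        ] -4.84
catch top [361.99023352  17.65633596 112.        ] [521.922466     4.51065624 112.        ] [441.95634976  11.0834961  112.        ] -4.7
tabs [418.91984715  16.29360149 146.        ] [472.31047248  13.28476011 146.        ] [445.61515982  14.7891808  146.        ] -3.23
[328.1, 171.3] [465.0, 156.8] (array([ 393.72799338,  345.89604121, 1932.99001915]), [57.8, 57.8])
```

View pics/w2.png

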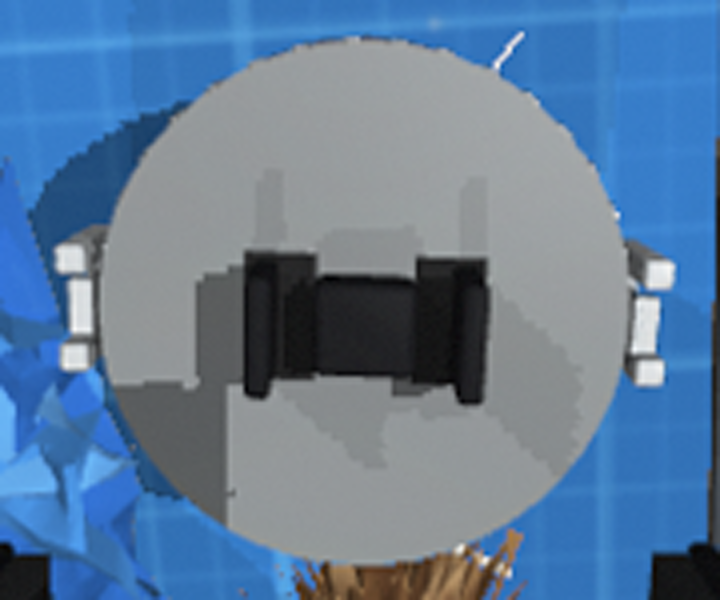

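Lid centre ≈ (444.5, 11.3) and angle ≈ −4.7° from both views. Next I'll descend to TCP z ≈ 142.

carry_out --steps '[[0,[0.4,0.65,-4],[0,0,-0.028]],[0,[0.4,0.65,-8],[0,0,-0.028]],[0,[0.4,0.65,-11],[0,0,-0.028]],[0,[0.4,0.65,-13.5],[0,0,-0.028]],[0,[0.4,0.65,-15.2],[0,0,-0.028]],[0,[0.4,0.65,-16.4],[0,0,-0.028]],[0,[0.4,0.65,-16.4],[0,0,-0.028]],[0,[0.4,0.65,-16.4],[0,0,-0.028]]]'

```text
t: 4.6
position: [444.8, 11.1, 144.1]
tcp_rot: [[0.997, 0.001, 0.082], [-0.082, -0.0, 0.997], [0.001, -1.0, -0.0]]
wrist_force: [-0.5, 0.5, -0.6]
width: 87.2
```

carry_out --steps '[[1,[0,0,0],[0,0,0]],[1,[0,0,0],[0,0,0]],[1,[0,0,0],[0,0,0]],[1,[0,0,0],[0,0,0]],[1,[0,0,0],[0,0,0]],[1,[0,0,0],[0,0,0]],[1,[0,0,0],[0,0,0]],[1,[0,0,0],[0,0,0]]]'

```text
t: 5.4
position: [444.8, 11.1, 144.3]
tcp_rot: [[0.997, 0.001, 0.082], [-0.082, -0.0, 0.997], [0.001, -1.0, -0.0]]
wrist_force: [-1.8, -0.4, 6.1]
width: 44.5
```

carry_out --steps '[[1,[0,0,0],[0,0,0.05]],[1,[0,0,0],[0,0,0.13]],[1,[0,0,0],[0,0,0.22]],[1,[0,0,0],[0,0,0.32]],[1,[0,0,0],[0,0,0.42]],[1,[0,0,0],[0,0,0.52]],[1,[0,0,0],[0,0,0.62]],[1,[0,0,0],[0,0,0.62]]]'

```text
t: 6.2
position: [445.1, 11.1, 144.3]
tcp_rot: [[0.858, 0.002, -0.513], [0.513, -0.0, 0.858], [0.001, -1.0, -0.001]]
wrist_force: [1.4, 0.5, 5.6]
width: 44.3
```

```bash
python3 - <<'E'
from h import *
o=env.observe();print(o["wrist_force"],o["ft_torque"],o["width"],o["tcp_rot"][:,0] if hasattr(o["tcp_rot"],'shape') else o["tcp_rot"])
p=cams.camera("wrist");save(p,"w3")
E
```

```text
[1.38455508 0.49392176 5.55684415] [ 0.03398984 -0.10307151  0.18749485] 44.30693284899295 [0.85824542 0.51323805 0.00122182]
```

View pics/w3.png

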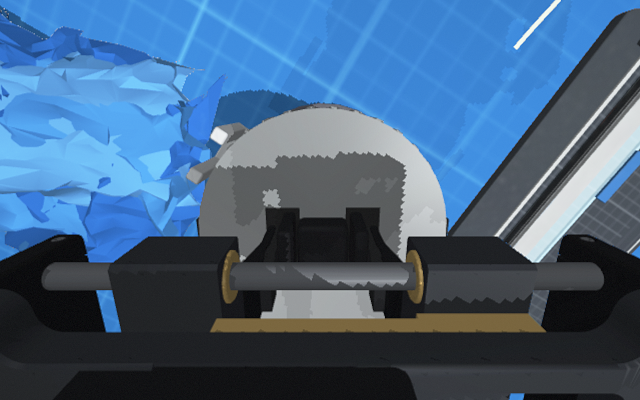

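The lid has turned with the jaws: the catch is now off to the left at (215,150), and the tabs are still held at (275–370, 240). I'll go on to the end stop.

carry_out --steps '[[1,[0,0,0],[0,0,0.1]],[1,[0,0,0],[0,0,0.2]],[1,[0,0,0],[0,0,0.3]],[1,[0,0,0],[0,0,0.4]],[1,[0,0,0],[0,0,0.46]],[1,[0,0,0],[0,0,0.5]],[1,[0,0,0],[0,0,0.5]]]'

```text
t: 6.95
position: [445.3, 11.7, 144.3]
tcp_rot: [[0.511, 0.002, -0.859], [0.859, 0.001, 0.511], [0.002, -1.0, -0.001]]
wrist_force: [2.7, 3.3, 5.3]
width: 44.5
```

```bash
python3 - <<'E'
from h import *
o=env.observe();print(o["wrist_force"],o["ft_torque"],o["width"],np.arctan2(*np.array(o["tcp_rot"])[[1,0],0]),o["qpos"])
E
```

```text
[2.74802521 3.26446309 5.27929192] [ 0.7248147  -0.49121992 -0.82452964] 44.45566724512868 1.034130731558052 [-8.73066680e+00 -6.73041601e+00  1.19223596e+02  1.11826729e-01
  6.73890199e+01 -6.80247952e+01]
```

Torque of −0.8 N·m at 1.116 rad means the end stop is reached. Lifting straight up.

carry_out --steps '[[1,[0,0,0.3],[0,0,-0.015]],[1,[0,0,0.8],[0,0,-0.015]],[1,[0,0,1.4],[0,0,-0.015]],[1,[0,0,2.2],[0,0,-0.015]],[1,[0,0,3.2],[0,0,-0.015]],[1,[0,0,4.5],[0,0,-0.015]],[1,[0,0,6],[0,0,-0.015]],[1,[0,0,6],[0,0,-0.015]]]'

```text
t: 7.75
position: [445.7, 10.8, 206.1]
tcp_rot: [[0.521, 0.004, -0.853], [0.853, -0.001, 0.521], [0.001, -1.0, -0.004]]
wrist_force: [1.0, -0.5, -0.9]
width: 44.0
```

```bash
python3 - <<'E'
from h import *
o=env.observe();print(o["wrist_force"],o["ft_torque"],o["width"])
t=cams.camera("top");print([np.round(at_z(t,u,0)[:2]).tolist() for u in((258,203),(274,206),(250,250),(264,262),(330,190),(325,204))])
r=[x for x in cams.spot_point(t,"bin_mouth")];print(r[:2])
save(t,"t2",(160,120,460,320),2.6)
E
```

```text
[ 0.98709933 -0.52103568 -0.93719367] [ 0.08186077 -0.16604445  0.01884781] 44.03481009138222
[[524.0, 252.0], [516.0, 202.0], [377.0, 273.0], [340.0, 228.0], [570.0, 27.0], [526.0, 42.0]]
[]
```

View pics/t2.png

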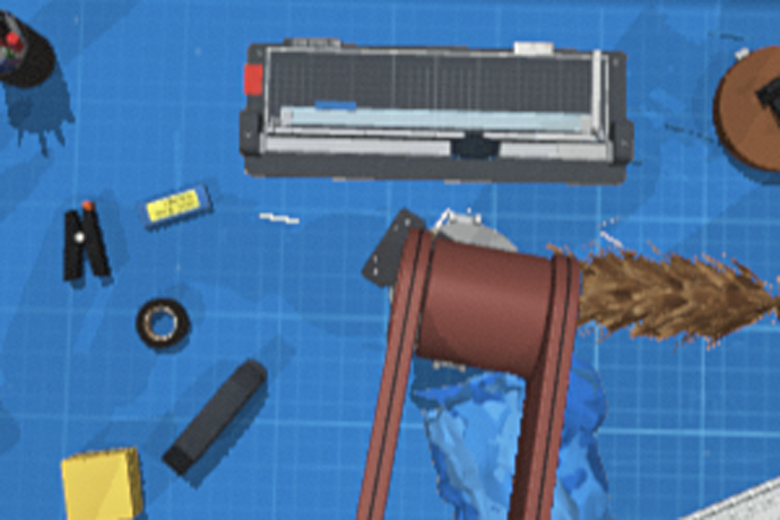

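In this crop the arm hides the bin, the lid peeks out at (480,235), and the space left of the bin (around (330,280)) is bare. I'll carry the lid to about (430,180) and check it.

carry_out --steps '[[1,[-0.1,2,0.5],[0,0,0]],[1,[-0.4,5,0.5],[0,0,0]],[1,[-0.8,9,0.5],[0,0,0]],[1,[-1.1,12.5,0.5],[0,0,0]],[1,[-1.4,15.5,0],[0,0,0]],[1,[-1.5,16.9,0],[0,0,0]],[1,[-1.5,16.9,0],[0,0,0]],[1,[-1.5,16.9,0],[0,0,0]]]'

```text
t: 8.65
position: [428.9, 179.9, 202.8]
tcp_rot: [[0.52, -0.001, -0.854], [0.854, -0.001, 0.52], [-0.002, -1.0, 0.001]]
wrist_force: [-0.1, 0.2, -1.0]
width: 44.3
```

```bash
python3 - <<'E'
from h import *
o=env.observe();print(o["wrist_force"],o["position"],o["ft_torque"],o["width"])
s=cams.camera("scene");w=cams.camera("wrist")
a=cv2.resize(s["color"][150:330,170:430],(780,540));b=w["color"]
im=np.vstack([cv2.resize(a,(436,300)),cv2.resize(b,(436,272))]);cv2.imwrite("pics/m1.png",im[...,::-1])
E
```

```text
[-0.06499662  0.23794886 -0.98908008] [428.90146711 179.89247008 202.78187009] [ 0.03161033 -0.11181344  0.04638105] 44.29370538519061
```

View pics/m1.png

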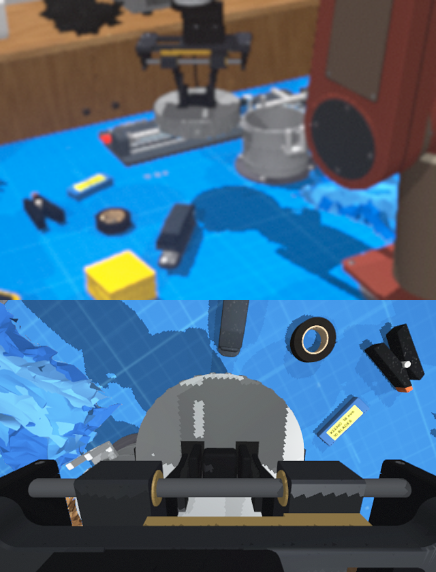

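The lid is held level above bare table and the bin is open. Lowering it now.

carry_out --steps '[[1,[0,0,-3.5],[0,0,0]],[1,[0,0,-7],[0,0,0]],[1,[0,0,-10],[0,0,0]],[1,[0,0,-12],[0,0,0]],[1,[0,0,-13],[0,0,0]],[1,[0,0,-13.5],[0,0,0]],[1,[0,0,-13.7],[0,0,0]],[1,[0,0,-13.7],[0,0,0]]]'

```text
t: 9.55
position: [430.2, 180.2, 67.4]
tcp_rot: [[0.521, 0.001, -0.854], [0.854, 0.0, 0.521], [0.001, -1.0, -0.001]]
wrist_force: [0.7, -0.1, -0.8]
width: 44.3
```

carry_out --steps '[[1,[0,0,-0.1],[0,0,0]],[1,[0,0,-0.2],[0,0,0]],[1,[0,0,-0.3],[0,0,0]],[1,[0,0,-0.3],[0,0,0]]]'

```text
t: 9.95
position: [429.4, 180.2, 63.6]
tcp_rot: [[0.521, 0.0, -0.854], [0.854, 0.0, 0.521], [0.0, -1.0, -0.0]]
wrist_force: [0.6, 0.4, -1.5]
width: 44.4
```

carry_out --steps '[[1,[0,0,-0.1],[0,0,0]],[1,[0,0,-0.2],[0,0,0]],[1,[0,0,-0.2],[0,0,0]],[1,[0,0,-0.2],[0,0,0]]]'

```text
t: 10.35
position: [429.7, 180.2, 62.3]
tcp_rot: [[0.521, 0.0, -0.854], [0.854, -0.0, 0.521], [0.0, -1.0, -0.0]]
wrist_force: [-2.0, -0.3, 6.7]
width: 44.3
```

Contact felt at 6.7 N. I'll release and go up.

carry_out --steps '[[0.3,[0,0,0],[0,0,0]],[0.15,[0,0,0],[0,0,0]],[0,[0,0,0],[0,0,0]],[0,[0,0,0],[0,0,0]],[0,[0,0,0],[0,0,0]],[0,[0,0,0],[0,0,0]]]'

```text
t: 10.95
position: [429.1, 180.1, 61.2]
tcp_rot: [[0.521, -0.001, -0.854], [0.854, -0.0, 0.521], [-0.0, -1.0, 0.0]]
wrist_force: [0.5, 0.4, 0.4]
width: 82.8
```

carry_out --steps '[[0,[0,0,1],[0,0,0]],[0,[0,0,3],[0,0,0]],[0,[0,0,6.5],[0,0,0]],[0,[0,0,10.5],[0,0,0]],[0,[2,3,14],[0,0,0]],[0,[4.5,7,14],[0,0,-0.12]],[0,[5.5,10,14],[0,0,-0.25]],[0,[5.5,10,14],[0,0,-0.38]]]'

```text
t: 11.75
position: [485.6, 283.3, 202.8]
tcp_rot: [[0.802, 0.002, -0.597], [0.597, 0.002, 0.802], [0.003, -1.0, 0.0]]
wrist_force: [0.2, -1.2, -0.7]
width: 87.5
```

```bash
python3 - <<'E'
from h import *
o=env.observe();print(o["t"],o["position"],o["width"],np.degrees(np.arctan2(*np.array(o["tcp_rot"])[[1,0],0])),o["qpos"])
w=cams.camera("wrist");t=cams.camera("top");s=cams.camera("scene")
im=np.vstack([cv2.resize(s["color"][150:330,170:430],(436,300)),cv2.resize(w["color"],(436,272))]);cv2.imwrite("pics/m2.png",im[...,::-1])
L=[]
for n,p in(("w",w),("t",t),("s",s)):
    for l in("case_center","lid_grip","bin_mouth"): print(n,l,[(round(r["score"],2),np.round(r["uv"],1).tolist()) for r in cams.spot_point(p,l)[:2]])
for n,p in (("w",w),("t",t)):
    for r in cams.trace(p,"blade_case")[:1]:
        c=max(cv2.findContours(r["region"].astype(np.uint8),0,2)[0],key=cv2.contourArea)
        P=np.array([at_z(p,u,13)[:2] for u in c[:,0]],np.float32);m=cv2.minAreaRect(P);print(n,m,cv2.boxPoints(m).round().tolist(),r["extent"])
E
```

```text
11.75 [485.58700292 283.33336432 202.78685642] 87.46149401601917 36.66215987797573 [ 2.21922367e+01  6.03128955e+00  9.98163102e+01  6.20821547e-02
  7.40055676e+01 -1.44869820e+01]
w case_center [(0.73, [392.7, 161.5])]
w lid_grip [(0.85, [220.4, 231.2])]
w bin_mouth []
t case_center [(0.52, [225.9, 202.6])]
t lid_grip [(0.86, [464.3, 161.2]), (0.83, [279.1, 235.5])]
t bin_mouth [(0.66, [333.0, 232.5])]
s case_center [(0.68, [226.1, 263.0]), (0.33, [191.6, 277.6])]
s lid_grip [(0.56, [290.4, 251.7])]
s bin_mouth [(0.96, [334.1, 220.9])]
w ((535.17138671875, 349.95660400390625), (32.24419403076172, 84.43273162841797), 19.392332077026367) [[506.0, 384.0], [534.0, 305.0], [564.0, 315.0], [536.0, 395.0]] [371.1, 114.5, 421.5, 195.8]
t ((549.0338745117188, 317.31280517578125), (31.003314971923828, 19.728403091430664), 46.654502868652344) [[531.0, 313.0], [546.0, 299.0], [567.0, 322.0], [553.0, 335.0]] [230.5, 188.7, 239.9, 198.6]
```

View pics/m2.png

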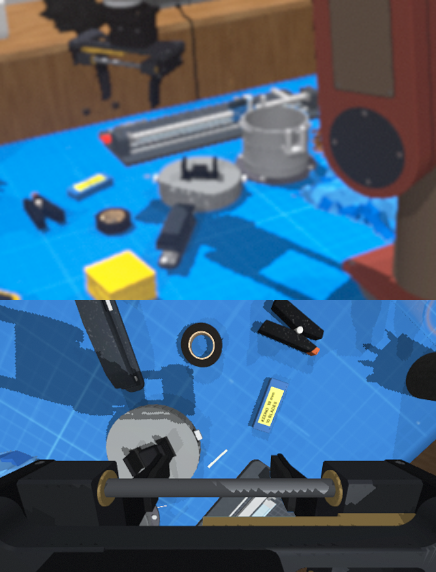

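The lid stands flat and upright next to the bin, with the bin open. The wrist view shows the case at about (268,405) in this mosaic. Measured case centre is (535,350) with its width axis at 19.4°, and the two views agree.

carry_out --steps '[[0,[2,3,-1],[0,0,-0.1]],[0,[4,5.5,-4],[0,0,-0.2]],[0,[5.1,7,-7.5],[0,0,-0.304]],[0,[5.1,7,-10],[0,0,-0.304]],[0,[5.1,7,-10],[0,0,-0.304]],[0,[5.1,7,-10],[0,0,-0.304]]]'

```text
t: 13.05
position: [535.1, 350.0, 101.4]
tcp_rot: [[0.943, -0.001, -0.333], [0.333, -0.001, 0.943], [-0.001, -1.0, -0.0]]
wrist_force: [0.8, -0.0, 0.1]
width: 87.3
```

```bash
python3 - <<'E'
from h import *
o=env.observe();print(o["t"],o["position"],o["width"],np.degrees(np.arctan2(*np.array(o["tcp_rot"])[[1,0],0])))
w=cams.camera("wrist")
for r in cams.trace(w,"blade_case")[:1]:
    c=max(cv2.findContours(r["region"].astype(np.uint8),0,2)[0],key=cv2.contourArea)
    for z in(0,13):
        m=cv2.minAreaRect(np.array([at_z(w,u,z)[:2] for u in c[:,0]],np.float32));print(z,m,r["extent"])
s=cams.camera("scene");t=cams.camera("top")
for l,p in(("bin_mouth",s),("bin_mouth",t),("case_center",w)):print([(x["score"],x["uv"]) for x in cams.spot_point(p,l)[:1]])
b=[cams.spot_point(p,"bin_mouth") for p in(s,t)]
if all(b):print(tri([(s,b[0][0]["uv"]),(t,b[1][0]["uv"])]))
save(w,"w5")
E
```

```text
13.05 [535.0648277  349.96337418 101.39628288] 87.2707294624361 19.448020429622932
[(0.82, [332.7, 220.9])]
[(0.57, [333.7, 233.7])]
[(0.59, [322.9, 206.6])]
(array([438.04328817,  17.80763298, 102.53316007]), [2.1, 2.1])
```

View pics/w5.png

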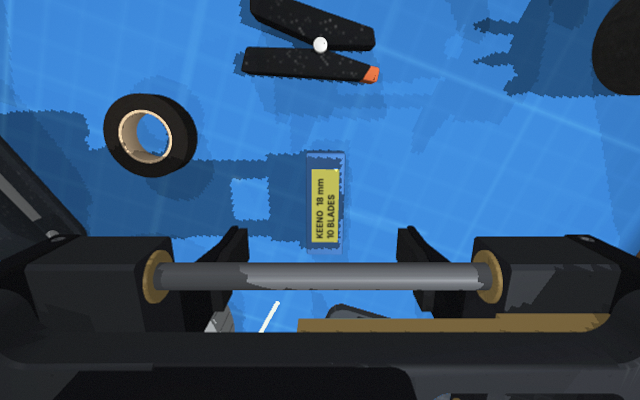

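The case at (325,203) is centred between the jaws and square to them. Descending and gripping.

carry_out --steps '[[0,[0,0,-3],[0,0,0]],[0,[0,0,-5.5],[0,0,0]],[0,[0,0,-6.8],[0,0,0]],[0,[0,0,-7.4],[0,0,0]],[0,[0,0,-7.4],[0,0,0]],[0.4,[0,0,-7.4],[0,0,0]],[1,[0,0,-7.4],[0,0,0]],[1,[0,0,-7.4],[0,0,0]]]'

```text
t: 14.3
position: [536.1, 350.5, 28.7]
tcp_rot: [[0.943, 0.002, -0.333], [0.333, 0.001, 0.943], [0.002, -1.0, 0.0]]
wrist_force: [-0.8, 0.2, -0.8]
width: 70.5
```

carry_out --steps '[[1,[0,0,0],[0,0,0]],[1,[0,0,0],[0,0,0]],[1,[0,0,0],[0,0,0]],[1,[0,0,0],[0,0,0]],[1,[0,0,0],[0,0,0]]]'

```text
t: 14.8
position: [535.4, 350.2, 27.5]
tcp_rot: [[0.943, -0.0, -0.333], [0.333, -0.0, 0.943], [-0.0, -1.0, -0.0]]
wrist_force: [0.6, 0.5, 0.3]
width: 31.0
```

carry_out --steps '[[1,[0,0,0],[0,0,0]],[1,[0,0,1],[0,0,0]],[1,[0,0,4],[0,0,0]],[1,[0,0,8],[0,0,0]],[1,[0,0,12],[0,0,0]],[1,[-0.3,-1,15.5],[0,0,0.1]],[1,[-1,-4,17],[0,0,0.2]],[1,[-2,-7.5,17],[0,0,0.3]]]'

```text
t: 15.6
position: [517.3, 275.9, 202.5]
tcp_rot: [[0.799, 0.007, -0.601], [0.601, 0.003, 0.799], [0.008, -1.0, -0.002]]
wrist_force: [0.3, -0.1, 0.1]
width: 29.4
```

carry_out --steps '[[1,[-1.1,-4.2,0],[0,0,0.1]],[1,[-2.2,-8.4,0],[0,0,0.2]],[1,[-3.3,-12.6,0],[0,0,0.3]],[1,[-4.4,-16.8,0],[0,0,0.4]],[1,[-5.5,-21,0],[0,0,0.5]],[1,[-6.5,-24.5,0],[0,0,0.57]],[1,[-7.1,-26.4,0],[0,0,0.57]],[1,[-7.1,-26.4,0],[0,0,0.57]]]'

```text
t: 16.4
position: [444.0, 9.2, 198.3]
tcp_rot: [[0.357, 0.001, -0.934], [0.934, -0.001, 0.357], [-0.0, -1.0, -0.001]]
wrist_force: [0.2, -0.3, -0.1]
width: 29.4
```

```bash
python3 - <<'E'
from h import *
o=env.observe();print(o["t"],o["position"],o["width"],np.degrees(np.arctan2(*np.array(o["tcp_rot"])[[1,0],0])))
w=cams.camera("wrist");s=cams.camera("scene")
im=np.vstack([cv2.resize(s["color"][130:310,230:490],(436,300)),cv2.resize(w["color"],(436,272))]);cv2.imwrite("pics/m3.png",im[...,::-1])
E
```

```text
16.4 [443.96871654   9.16520772 198.31248351] 29.435177872495736 69.07129008959768
```

View pics/m3.png

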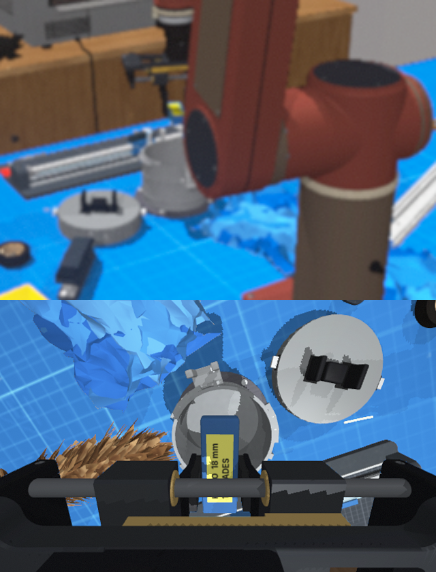

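The case is held over the open bin mouth. Lowering it inside and releasing with a partial opening.

carry_out --steps '[[1,[0,0,-2],[0,0,0]],[1,[0,0,-5],[0,0,0]],[1,[0,0,-8],[0,0,0]],[1,[0,0,-10.5],[0,0,0]],[1,[0,0,-12.3],[0,0,0]],[1,[0,0,-13.2],[0,0,0]],[1,[0,0,-13.2],[0,0,0]],[1,[0,0,-13.2],[0,0,0]]]'

```text
t: 17.3
position: [445.1, 11.7, 66.3]
tcp_rot: [[0.353, 0.001, -0.936], [0.936, -0.0, 0.353], [0.0, -1.0, -0.001]]
wrist_force: [-0.1, -0.6, 0.1]
width: 29.8
```

carry_out --steps '[[0.52,[0,0,0],[0,0,0]],[0.5,[0,0,0],[0,0,0]],[0.5,[0,0,0],[0,0,0]],[0.5,[0,0,0],[0,0,0]]]'

```text
t: 17.7
position: [444.7, 11.1, 66.0]
tcp_rot: [[0.354, 0.001, -0.935], [0.935, -0.0, 0.354], [0.0, -1.0, -0.001]]
wrist_force: [0.3, 0.2, 0.1]
width: 42.8
```

carry_out --steps '[[0.5,[0,0,2],[0,0,0]],[0.5,[0,0,5],[0,0,0]],[0.5,[0,0,9],[0,0,0]],[0.5,[0,0,13],[0,0,0]],[0.5,[0,0,17],[0,0,0]],[0.5,[0,-3,20],[0,0,0]],[0.5,[2,-6,20],[0,0,0]],[0.5,[2,-6,20],[0,0,0]]]'

```text
t: 18.5
position: [466.3, -51.7, 267.3]
tcp_rot: [[0.357, 0.004, -0.934], [0.934, -0.002, 0.357], [-0.001, -1.0, -0.005]]
wrist_force: [-0.9, 0.6, 0.2]
width: 43.6
```

```bash
python3 - <<'E'
from h import *
o=env.observe();print(o["t"],o["position"],o["width"])
w=cams.camera("wrist");t=cams.camera("top")
im=np.vstack([cv2.resize(t["color"][170:300,160:400],(480,260)),cv2.resize(w["color"],(480,300))]);cv2.imwrite("pics/m4.png",im[...,::-1])
E
```

```text
18.5 [466.29854262 -51.71732063 267.32902228] 43.57727492076198
```

View pics/m4.png

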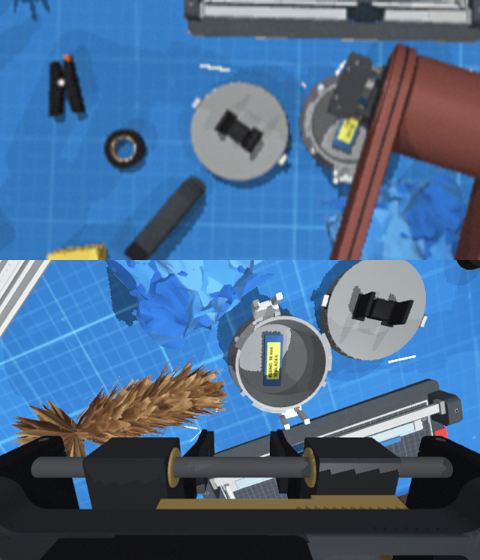

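The case lies flat on the bin floor at (272,360) in this mosaic. The lid is flat on bare table at (240,132), clear of everything, and the tape and clamp are where they were. I'm handing in.

```bash
python3 -c "
from workcell import env
print(env.job_done())"
```

```text
the job is handed in; nothing more can be done
None
```

The blade case is in the bin and the job is handed in, with the arm clear of everything at 18.5 s of the allowed 59 s.

- **Lid:** I squeezed both tabs (about 44 mm opening) and turned the lid 1.1 rad anticlockwise until the torque showed the end stop. I then lifted it straight off and set it down on bare table at about (430, 180), with about 7 N of contact.
- **Case:** I gripped it across its width, lowered it inside the bin and let it go an estimated 25 mm or so above the floor.
- **Last pictures (top and wrist):** the case lies flat on the bin floor. The lid is right way up on bare table, with small gaps to the dark bar-shaped object and the bin. The tape and clamp look unmoved by eye.

**Checks that failed or disagreed:**
- The networks missed the bin mouth at first, and several times confused the brown lid with the grey one or returned partial traces.
- The case network returned nothing in the close wrist view, so I confirmed that alignment by eye.
- Two-view points were 2 to 5 mm off each ray.
- One late estimate of the bin centre differed by about 9 mm from the lid's circle fit. I used the fit, and the case went in without contact.

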